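# Dry the brush: set the blower, turn the jar to it and hold

### The job

Dry the paint brush at the blower: first turn the dial on top of the blower to the long middle mark of its scale, then turn the turntable until the jar with the brush stands squarely in front of the blower's outlet. Finish with the gripper still holding the turntable still there, without letting go, and leave the dial on its mark and the loose things around where they are.

Things in the scene. Friction and masses are not known exactly. Their poses are not given: they have to be found in the camera images.
- station: fixed drying station: plywood board 280 x 500 mm, 12 mm thick, on the table, turntable at its left, blower at its right. Origin: on the turntable's vertical axis at table height; z up; -y points to the blower, a grey box 124 (x) x 120 (y) mm centred at (0, -270 mm), flat top 112 mm above the table. Its place varies by some 15 cm, its yaw by 0.25 rad either way
- outlet (a point): centre of the blower's round outlet, which points along the station's +y at the turntable; at (0, -190, 66 mm) in the station's frame
- dial (a joint): dial angle in rad: 0 at one stop, growing clockwise seen from above to 4.71 at the other. Seven ticks 45 degrees apart are printed round it; the middle one is longer and thicker (24 mm long, the others 8), lies on the station's +x side of the dial and is reached at 2.356. Light to turn (0.03 N m friction), stays where left
- dial_grip (a point): on the dial's axis at grip height, 139 mm above the table, over (0, -270 mm) of the station. Dial: black disc, 54 mm diameter, with a straight grip bar on top, 44 mm long along this point's x, 14 mm wide, from 121 to 151 mm above the table. A white line on the bar marks its pointing end, +x, which at joint value v points 2.356 - v rad anticlockwise from the station's +x
- carousel: turntable: wooden disc, 260 mm diameter, top 34 mm above the table, turning without stops about the station's z axis (0.04 N m friction), staying where left. Origin on the axis, 20 mm above the table; z up. Fixed on it, 88 mm from the axis: at its own -y the steel jar with the brush, +y a lidded glass jar 57 mm high, +x a square tin 48 mm high, -x a white cup 55 mm high
- handle_grip (a point): on the turntable's axis at the height to grip its handle, 204 mm above the table. The handle is a wooden bar on a steel post of 12 mm diameter: 60 mm long along the turntable's y (the line through brush jar and glass jar), 14 mm wide along its x, from 182 to 222 mm above the table
- brush_jar (a point): centre of the mouth of the steel brush jar (60 mm diameter, mouth 110 mm above the table, 88 mm from the turntable's axis). The brush stands in it, bristles up, top 165 mm above the table: the only jar with a brush and the tallest thing on the disc but for the handle. It faces the outlet when the turntable's axes are parallel to the station's
- small_tin: bystander: closed aluminium tin, 56 mm diameter, 56 mm tall, standing on the board beyond the blower; origin: centre of its underside
- tape: bystander: roll of tape lying flat on the board on the near side of the blower, 68 mm outside diameter, 24 mm high; origin: centre of its underside
- soap: bystander: clear soap bottle, 60 mm diameter, 160 mm tall, on the table left of the turntable; origin: centre of its underside
- mug: bystander: white mug, 76 mm diameter, 90 mm tall, on the table left of the turntable; origin: centre of its underside
- spray: bystander: white spray can, 60 mm diameter, 180 mm tall, on the table right of the board; origin: centre of its underside
- paint_tin: bystander: steel paint tin, 100 mm diameter, 117 mm tall, on the table right of the board; origin: centre of its underside

How it is judged:
On the way, in this order (a step that is already met when the one before it is completed fails the run):
1. the dial stands at the long middle mark (within 7 degrees) (value of joint dial between 2.226 and 2.486 rad), for 0.2 s.
2. the brush jar stands in front of the outlet and the turntable is still, held by the gripper (x of brush_jar in the frame of station between -0.012 and 0.012 m and y of brush_jar in the frame of station below -0.05 m and angular speed of carousel below 0.1 rad/s and contact force between the fingers and carousel above 1.5 N), for 0.3 s.
At the end, for the whole second after the job is handed in: the brush jar's centre is on the outlet side and within 12 mm of the outlet's centre line (about 8 degrees of turn), the turntable is still (under 0.1 rad/s) with the fingers holding it (over 1.5 N of contact), and the dial is within 0.13 rad (7 degrees) of the long mark (all of step 1 and all of step 2); the arm keeps its last pose, push and grip.
It fails at once if one of the loose things around is moved more than 30 mm (distance of any of small_tin, tape, soap, mug, spray, paint_tin from where it was at the start of the episode above 0.03 m).
It also fails if it takes over 72 s, if anything falls off the work surface, if the arm or the gripper's body presses on something with over 40 N, if the wrist force passes 120 N, or if a joint passes its speed limit or range.

### The arm

A 7-joint arm with a two-finger parallel gripper is mounted at the origin on the work surface. World frame = base frame: x ahead of the robot, y to its left, z up, the work surface at z = 0. Lengths are in m, angles in rad, forces in N, time in s.
With the tool pointing down it reaches from about 0.425 to 1.025 m from the base axis. Payload 9.4 kg.
Tool frame: the origin (TCP) lies at the very end of the fingers, on their centre line; the grasp point (between the pads) lies 19 mm behind it; z points along the fingers, y is the line along which they close (so a half turn about z gives the same grasp; the last joint's range is limited). The gripper opens to 93 mm and grips with 3 to 60 N. Pads are 15 mm wide; open, the fingers measure 128 mm over their backs; the gripper's body (75 mm by 188 mm) begins 65 mm behind the grasp point.
Start: joints at [-1.217, 0.599, -0.003, 1.599, 0.002, 0.943, -0.08], TCP at [0.303, 0.659, 0.219] pointing down, gripper open.
Joint ranges: [-2.57, 2.57], [-0.35, 1.97], [-1.29, 1.29], [0.11, 2.56], [-1.05, 4.19], [0.11, 1.86], [-2.63, 2.63]. Speed limits (rad/s): [2.22, 2.22, 3.01, 3.01, 3.14, 3.14, 3.14].

### API

Orientations are given as a rotation vector (axis times angle).
In Python, from station import robot, solver, eyes, hand_in gives the robot as it stands. The module is installed in compiled form; this text tells all that it offers. Calls block until the motion is done:
- robot.move_ptp(position, orientation): joint-space move of the TCP to a pose.
- robot.line_to(position, attitude=None, v=0.15): straight line of the TCP; attitude=None keeps the orientation; v is the mean speed in m/s.
- robot.set_joints(angles): joint-space move.
- robot.move_gripper(opening, force=None): opening from 0.0 (shut) to 1.0 (fully open); force is the grip in N (None keeps the last); returns when the fingers have stopped.
- robot.wait(seconds).
- solver.inverse_kinematics(position, orientation): joint angles nearest the present ones, or None.
- robot.get_obs(): the state.
- eyes.snapshot(name): name is "scene" or "top" or "wrist"; returns a dict with "color" (400x640x3 uint8, red, green, blue), "mtx" (3x3 intrinsics, pixels), "R" (3x3) and "t" (3): a world point X has camera coordinates R X + t; the wrist camera has in their place "tool_from_camera" (4x4, takes a point from camera to tool coordinates, whose origin is the TCP and whose axes are the flange's). Camera axes: x right, y down, z forward; pixel columns grow to the right and rows downward; lengths in m; the calibration is good to about 2 mm. A picture is of the moment at which its call begins: read the wrist's pose just before it. There is no depth.
A pose or a line that the arm cannot do raises robot.PlanningError and nothing moves.
- hand_in(): hands the job in; it is judged then, once.
The state is a dict: "t": time; "qpos": joint angles; "qd": joint speeds; "joint_efforts": joint torques, N m; "tool_pos": TCP position; "tool_rot": TCP orientation; "ft_force": force on the tool from outside, world axes, zero at the start; "moment": the same for the moment, N m; "opening": opening from 0.0 (shut) to 1.0 (fully open); "gripper_force": force on a finger pad.
Only numpy, scipy, OpenCV 4.12 (cv2) and the standard library are available. Lean on these libraries where they do the work, as an engineer would, in place of code of your own. Each camera call takes 0.05 s, during which the arm holds its last target. There are 200 camera calls.

## Working session

There is one attempt and no reset: what is moved stays moved. The work goes in short steps, each a Python script; the robot and the scene stay as the last script left them, time stands still between calls to the robot, and variables do not carry over. Pictures are saved under pics/ and viewed, at most 10 in all, crops included, and the job is handed in when it is done.

```bash
mkdir -p pics; python3 - <<'E'
from station import robot,eyes
import cv2,numpy as np
for n in("scene","top"):
    s=eyes.snapshot(n); cv2.imwrite(f"pics/{n}0.png",s["color"][:,:,::-1]); np.savez(n+"0.npz",**{k:s[k] for k in("mtx","R","t")})
    print(n,s["mtx"].tolist(),(-s["R"].T@s["t"]).round(3))
w=eyes.snapshot("wrist");print(w["tool_from_camera"].round(4).tolist(),w["mtx"].tolist())
o=robot.get_obs();print(o)
E
```

```text
scene [[456.20511324801885, 0.0, 316.6078777472563], [0.0, 456.20511324801885, 200.6365067319833], [0.0, 0.0, 1.0]] [ 1.43  -0.428  1.045]
top [[399.6876583031017, 0.0, 323.699818216154], [0.0, 399.6876583031017, 200.35742857215888], [0.0, 0.0, 1.0]] [0.455 0.005 1.102]
[[-0.0004, -0.9711, -0.2387, 0.0662], [1.0, -0.0003, -0.0005, 0.0009], [0.0004, -0.2387, 0.9711, -0.1671], [0.0, 0.0, 0.0, 1.0]] [[310.02531929513026, 0.0, 318.5706192059718], [0.0, 310.02531929513026, 200.23269094212148], [0.0, 0.0, 1.0]]
{'t': 0.15, 'qpos': array([-1.21669085,  0.59993467, -0.00255809,  1.59992498,  0.0017959 ,
        0.9428709 , -0.07978206]), 'qd': array([-8.35482926e-04, -2.06003513e-03,  3.17088043e-05, -9.32605351e-04,
       -8.89051851e-04,  6.07030557e-04, -1.59422955e-03]), 'joint_efforts': array([ 4.12638081e-03, -7.65585923e+01,  1.49975650e+00, -2.52564973e+01,
       -5.22268459e-02,  1.47963117e-02,  1.20157406e-04]), 'tool_pos': array([0.30261393, 0.65844218, 0.2179705 ]), 'tool_rot': array([-6.71323564e-01, -3.06887772e+00,  1.76902752e-03]), 'ft_force': array([ 0.2379284 , -0.2692126 , -0.12647497]), 'moment': array([ 0.0189129 , -0.0182319 , -0.03780435]), 'gripper_force': 0.0, 'opening': 0.9996224334569838}
```

View pics/top0.png

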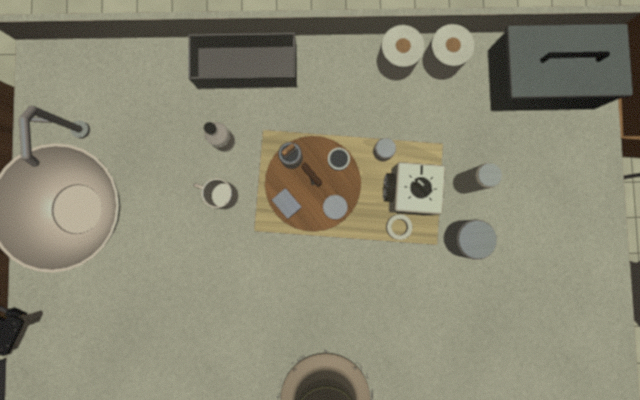

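View pics/scene0.png

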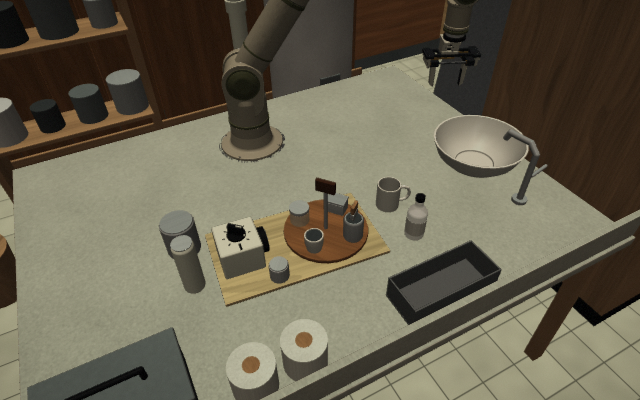

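The top view shows the board with corners at about (262,130), (442,143), (438,244) and (256,233). The disc centre is near (313,183), the dial near (421,188), and the brush jar near (290,154), up and left. I'll enlarge this area.

```bash
cat > h.py <<'E'
import numpy as np,cv2
from scipy.spatial.transform import Rotation as Ro
def ray(K,R,t,uv,z):
    C=-R.T@t; d=R.T@np.linalg.inv(K)@np.array([*uv,1.]); return C+d*(z-C[2])/d[2]
def top(uv,z):
    s=np.load("top0.npz"); return ray(s["mtx"],s["R"],s["t"],uv,z)
def wristcam(o,w):
    T=np.eye(4);T[:3,:3]=Ro.from_rotvec(o["tool_rot"]).as_matrix();T[:3,3]=o["tool_pos"]
    M=np.linalg.inv(T@w["tool_from_camera"]); return w["mtx"],M[:3,:3],M[:3,3]
E
python3 - <<'E'
from h import *
i=cv2.imread("pics/top0.png")[125:250,250:450]
cv2.imwrite("pics/crop.png",cv2.resize(i,None,fx=4,fy=4,interpolation=cv2.INTER_CUBIC))
for p,z in [((262,130),.012),((442,143),.012),((438,244),.012),((256,233),.012),((313,183),.034),((421,188),.14)]: print(p,top(p,z).round(3))
E
```

```text
(262, 130) [0.726 0.156 0.012]
(442, 143) [ 0.68  -0.341  0.012]
(438, 244) [ 0.402 -0.319  0.012]
(256, 233) [0.443 0.176 0.012]
(313, 183) [0.574 0.018 0.034]
(421, 188) [ 0.545 -0.245  0.14 ]
```

View pics/crop.png

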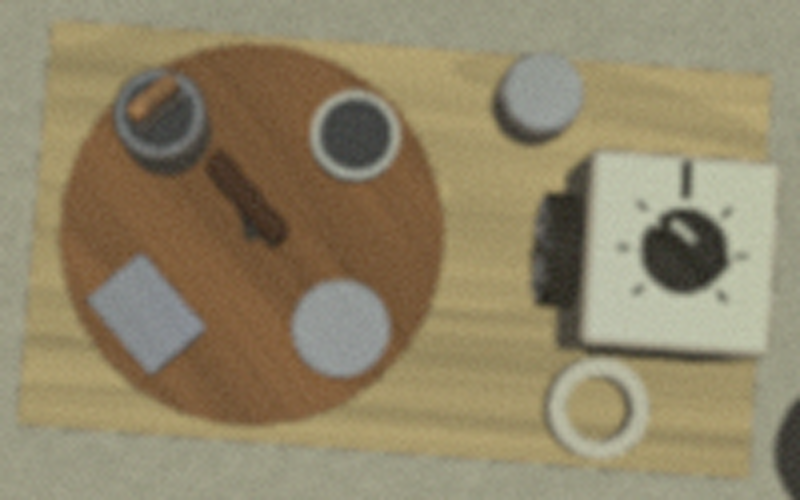

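The crop shows the disc centre at (252,234) and the dial at (684,250), with its white line up and left at roughly 45° anticlockwise from the long tick at (687,178). The handle bar points at the brush jar, up and left. This puts the station origin at about (0.573, 0.018) with yaw about -0.086. Next I'll hover over the dial for a close look.

```bash
cat >> h.py <<'E'
def down(th): return (Ro.from_euler("z",th)*Ro.from_euler("x",np.pi)).as_rotvec()
E
python3 - <<'E'
from h import *
from station import robot,solver,eyes
p=robot.get_obs()["tool_pos"]; robot.line_to([p[0],p[1],.38],v=.25)
robot.move_ptp([.573,.018,.34],down(3.82-1.0)); 
o=robot.get_obs();w=eyes.snapshot("wrist");K,R,t=wristcam(o,w);np.savez("wh.npz",mtx=K,R=R,t=t);cv2.imwrite("pics/wh.png",w["color"][:,:,::-1])
print(o["t"],o["tool_pos"],o["qpos"].round(2))
robot.move_ptp([.548,-.250,.27],down(.6))
o=robot.get_obs();w=eyes.snapshot("wrist");K,R,t=wristcam(o,w);np.savez("wd.npz",mtx=K,R=R,t=t);cv2.imwrite("pics/wd.png",w["color"][:,:,::-1])
print(o["t"],o["tool_pos"],o["qpos"].round(2),o["ft_force"])
E
```

```text
3.4167 [0.57314532 0.01901572 0.33990257] [-0.38  0.3   0.33  1.82 -0.11  1.04  1.25]
4.7167 [ 0.54853401 -0.24900082  0.26991888] [-0.23  0.51  0.85  1.87 -0.46  0.97 -0.14] [ 0.08511056 -0.15598545  0.42037568]
```

View pics/wd.png

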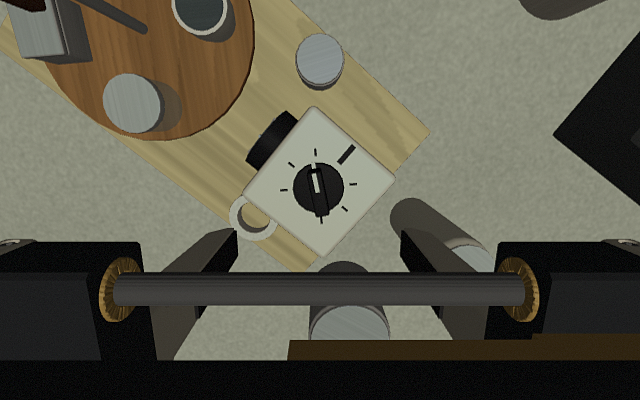

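View pics/wh.png

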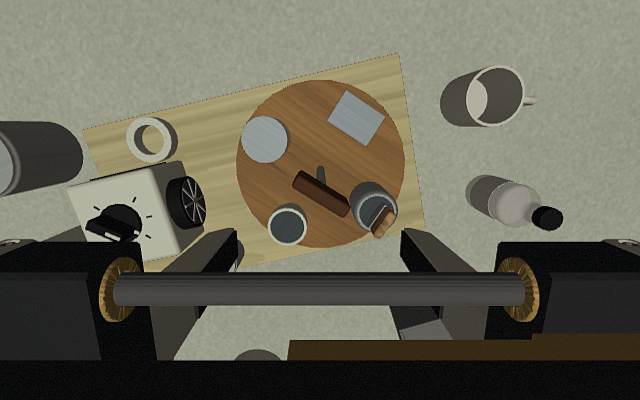

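In wd, the dial disc centre is at about (318,188), the bar's pointing end at (314,165) and its tail at (321,215). The long tick runs from (353,147) to (340,163). In wh, the disc centre is at about (320,164), the handle runs from (297,178) to (348,210), and the brush jar mouth is at about (375,203).

```bash
python3 - <<'E'
from h import *
def f(n,uv,z):
    s=np.load(n+".npz"); return ray(s["mtx"],s["R"],s["t"],uv,z)
P=lambda n,a,z:print(n,a,f(n,a,z).round(4))
for a in [(314,107),(395,181),(325,257),(243,193)]: P("wd",a,.112)
print(np.mean([f("wd",a,.112) for a in [(314,107),(395,181),(325,257),(243,193)]],0))
P("wd",(318,188),.121)
ang=lambda n,a,b,z:(lambda d:print(n,a,b,np.arctan2(d[1],d[0]),np.hypot(*d[:2])))(f(n,b,z)-f(n,a,z))
ang("wd",(340,163),(353,147),.112)
ang("wd",(321,214),(313,165),.151)
ang("wd",(318,190),(314,168),.151)
ang("wd",(243,193),(314,107),.112);ang("wd",(325,257),(395,181),.112)
P("wh",(320.5,164),.034);P("wh",(375,203),.11);ang("wh",(297,176),(348,208),.222)
s=f("wh",(320.5,164),.034);j=f("wh",(375,203),.11);d=j-s;print(np.arctan2(d[1],d[0]),np.hypot(*d[:2]))
for n,b,sl in(("wd",(250,110),np.s_[90:260,230:410]),("wh",(0,0),np.s_[70:260,60:420])):
    i=cv2.imread(f"pics/{n}.png")[sl]; k=4 if n=="wd" else 2; i=i if n=="wd" else cv2.imread("pics/wh.png")[150:250,270:420]
    k=min(800//i.shape[1],600//i.shape[0]); print(n,k); cv2.imwrite(f"pics/{n}c.png",cv2.resize(i[:600//k],None,fx=k,fy=k,interpolation=cv2.INTER_CUBIC))
E
```

```text
wd (314, 107) [ 0.6136 -0.1975  0.112 ]
wd (395, 181) [ 0.6002 -0.311   0.112 ]
wd (325, 257) [ 0.4864 -0.2995  0.112 ]
wd (243, 193) [ 0.4973 -0.1846  0.112 ]
[ 0.54938419 -0.24813909  0.112     ]
wd (318, 188) [ 0.549  -0.2468  0.121 ]
wd (340, 163) (353, 147) -0.06918477499937871 0.021185788517727823
wd (321, 214) (313, 165) 0.7603516302472555 0.047737767760804475
wd (318, 190) (314, 168) 0.7787026071599663 0.021142751095598912
wd (243, 193) (314, 107) -0.10988451850208204 0.11701816364087696
wd (325, 257) (395, 181) -0.10101868088090875 0.11432216913345665
wh (320.5, 164) [0.5678 0.0248 0.034 ]
wh (375, 203) [0.6303 0.0795 0.11  ]
wh (297, 176) (348, 208) 0.6804779762659398 0.057079330285533025
0.719140079523218 0.08307753462556351
wd 3
wh 5
```

View pics/wdc.png

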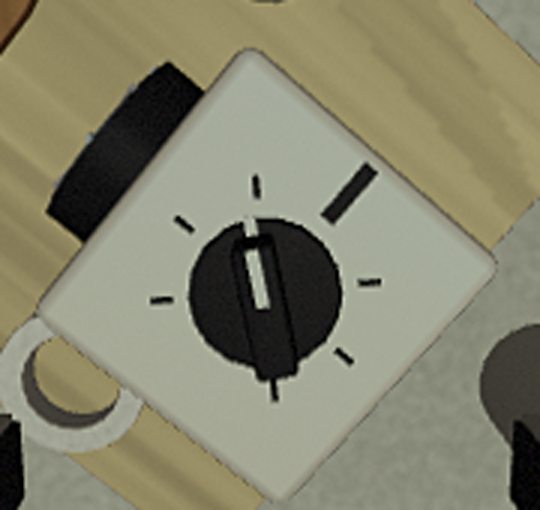

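View pics/whc.png

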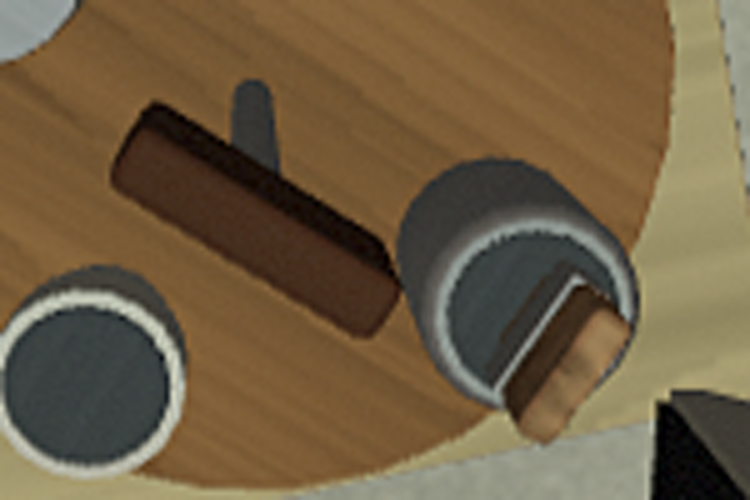

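Dial crop: the bar top runs from (251,240) to (277,368), the long tick from (328,217) to (371,170), and the ±90° ticks are at (184,225) and (344,356). Handle crop: the top face is bounded by the edges (115,185)–(355,335) and (145,120)–(390,275), with its centre at about (253,230).

```bash
python3 - <<'E'
from h import *
def f(n,uv,z):
    s=np.load(n+".npz"); k,o=((3,(230,90)) if n=="wd" else (5,(270,150))); return ray(s["mtx"],s["R"],s["t"],np.array(uv)/k+o,z)
def ang(n,a,b,z):
    d=f(n,b,z)-f(n,a,z);print(n,a,b,np.arctan2(d[1],d[0]).round(3),np.hypot(*d[:2]).round(4),((f(n,b,z)+f(n,a,z))/2).round(4))
ang("wd",(277,368),(251,240),.151);ang("wd",(262,308),(252,240),.151)
ang("wd",(344,356),(184,225),.112);ang("wd",(328,217),(371,170),.112);ang("wd",(161,300),(370,283),.112);ang("wd",(275,390),(256,187),.112)
ang("wh",(115,185),(355,335),.222);ang("wh",(145,120),(390,275),.222)
E
```

```text
wd (277, 368) (251, 240) 0.799 0.042 [ 0.5512 -0.2455  0.151 ]
wd (262, 308) (252, 240) 0.745 0.0217 [ 0.558  -0.2381  0.151 ]
wd (344, 356) (184, 225) 1.478 0.0742 [ 0.5485 -0.2478  0.112 ]
wd (328, 217) (371, 170) -0.129 0.0218 [ 0.5936 -0.2521  0.112 ]
wd (161, 300) (370, 283) -0.885 0.0747 [ 0.5485 -0.2477  0.112 ]
wd (275, 390) (256, 187) 0.695 0.0739 [ 0.5487 -0.2478  0.112 ]
wh (115, 185) (355, 335) 0.677 0.0541 [0.5786 0.0168 0.222 ]
wh (145, 120) (390, 275) 0.678 0.0549 [0.569  0.0265 0.222 ]
```

```bash
python3 - <<'E'
from h import *
from station import robot,solver,eyes
def th():
    m=Ro.from_rotvec(robot.get_obs()["tool_rot"]).as_matrix(); return np.arctan2(m[1,0],m[0,0])
D=[.5488,-.2475]
robot.move_gripper(.5,15)
robot.move_ptp(D+[.25],down(.785))
robot.line_to(D+[.127],v=.1)
robot.move_gripper(0,15)
o=robot.get_obs();print(o["t"],o["opening"],o["gripper_force"],th(),o["ft_force"].round(1))
for tgt in(.35,-.093,-.093):
    q=robot.get_obs()["qpos"].copy(); q[6]-=tgt-th(); robot.set_joints(q)
o=robot.get_obs();print(o["t"],o["opening"],th(),o["tool_pos"],o["moment"].round(2),o["qpos"].round(2))
robot.wait(.4)
robot.move_gripper(.5)
robot.line_to(D+[.27],v=.15)
robot.move_ptp(D+[.33],down(.6))
o=robot.get_obs();w=eyes.snapshot("wrist");K,R,t=wristcam(o,w);np.savez("w2.npz",mtx=K,R=R,t=t);cv2.imwrite("pics/w2.png",w["color"][:,:,::-1])
cv2.imwrite("pics/w2c.png",cv2.resize(w["color"][90:260,230:410,::-1],None,fx=3,fy=3,interpolation=cv2.INTER_CUBIC))
print(o["t"],o["tool_pos"])
E
```

```text
7.9417 0.14544644618525523 14.966875612735748 0.7849599501106311 [ 0.6 -1.   0.2]Traceback (most recent call last):
  File "<stdin>", line 12, in <module>
station.PlanningError: the arm cannot take that pose within its joint ranges
```

```bash
python3 - <<'E'
from h import *
from station import robot,solver
o=robot.get_obs();print(o["qpos"].round(3),o["tool_rot"].round(3))
for a in(.785,.35,-.093):
    print(solver.inverse_kinematics([.5488,-.2475,.127],down(a)))
E
```

```text
[-0.082  0.652  0.638  1.995 -0.604  0.69   1.892] [-0.956 -2.993 -0.   ]
[-0.30758452  0.86637375  1.11919834  2.00706545 -0.99361881  0.95815
  0.55798371]
[-0.30426171  0.86019212  1.10924437  2.00689669 -0.9866606   0.95023433
  0.11569805]
[-0.30426171  0.86019212  1.10924437  2.00689669 -0.9866606   0.95023433
 -0.32730195]
```

My q7 sign was wrong, so the dial went anticlockwise towards its stop. That's recoverable: I'll check the load, regrip and turn back with the right sign.

```bash
cat >> h.py <<'E'
from station import robot,solver,eyes
def th():
    m=Ro.from_rotvec(robot.get_obs()["tool_rot"]).as_matrix(); return np.arctan2(m[1,0],m[0,0])
def turn(d):
    q=robot.get_obs()["qpos"].copy(); q[6]+=d; robot.set_joints(q)
E
python3 - <<'E'
from h import *
o=robot.get_obs();print(th(),o["opening"],o["moment"].round(2),o["ft_force"].round(1))
D=[.5488,-.2475]
robot.move_gripper(.5); turn(2.255-th()); robot.move_gripper(0,15)
o=robot.get_obs();print(o["t"],th(),o["opening"],o["moment"].round(2))
for tgt in(1.5,.7,-.093,-.093): turn(tgt-th())
o=robot.get_obs();print(o["t"],o["opening"],th(),o["tool_pos"],o["moment"].round(2),o["qpos"].round(2))
robot.wait(.4)
robot.move_gripper(.5)
robot.line_to(D+[.27],v=.15)
robot.move_ptp(D+[.27],down(.6))
o=robot.get_obs();w=eyes.snapshot("wrist");K,R,t=wristcam(o,w);np.savez("w2.npz",mtx=K,R=R,t=t)
cv2.imwrite("pics/w2c.png",cv2.resize(w["color"][90:260,230:410,::-1],None,fx=3,fy=3,interpolation=cv2.INTER_CUBIC))
print(o["t"],o["tool_pos"],o["qpos"].round(2))
E
```

```text
2.523147493081474 0.18736743260886776 [ 0.11  0.3  -0.56] [-1.2  1.2  0.4]
11.3 2.255117103607573 0.14767972032421167 [-0.09  0.11  0.03]
13.8667 0.14744832427948423 -0.09185850609645778 [ 0.54911962 -0.24795742  0.12716908] [-0.12  0.17  0.02] [-0.08  0.65  0.64  1.99 -0.6   0.69 -0.72]
16.6833 [ 0.54840924 -0.24767674  0.26939102] [-0.08  0.45  0.59  1.86 -0.3   0.93 -0.32]
```

View pics/w2c.png

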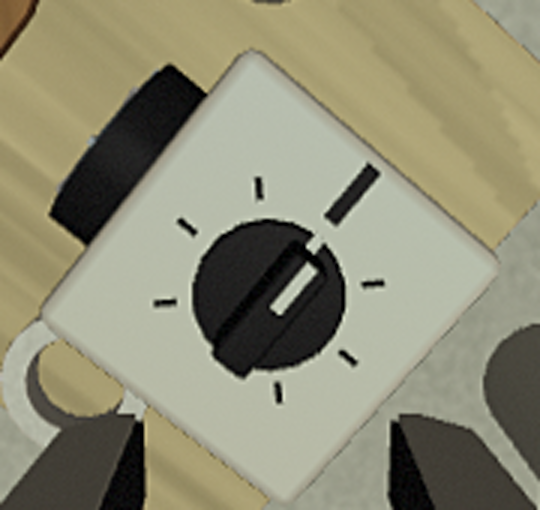

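The white line now lies on the long mark, pointing along the tick at (352,193). Next is the turntable: grip the handle and turn it -2.34 rad.

```bash
python3 - <<'E'
from h import *
H=[.574,.0215]
robot.line_to([.5484,-.2477,.34],v=.2)
robot.move_ptp(H+[.32],down(.678+np.pi))
o=robot.get_obs();print(o["t"],o["qpos"].round(2),th())
robot.line_to(H+[.187],v=.12)
robot.move_gripper(0,25)
o=robot.get_obs();print(o["t"],o["opening"],o["gripper_force"],o["qpos"].round(2),o["ft_force"].round(1))
if o["qpos"][6]-2.342>-2.6 and .1<o["opening"]<.25:
    a=th()
    for k in range(4): turn(-2.342/4)
    turn(1.478-th())
    robot.wait(.6)
    o=robot.get_obs();print(o["t"],th(),o["opening"],o["gripper_force"],o["tool_pos"],o["ft_force"].round(1),o["moment"].round(2))
    s=eyes.snapshot("top");cv2.imwrite("pics/fin.png",cv2.resize(s["color"][125:250,250:450,::-1],None,fx=4,fy=4,interpolation=cv2.INTER_CUBIC))
E
```

```text
18.95 [ 0.6   0.51 -1.09  1.79  0.49  1.15  1.6 ] -2.4656536439420975
20.825 0.1456758672853584 24.997774958610535 [ 0.51  0.63 -0.98  1.94  0.66  0.93  1.44] [ 2.8 -4.5  0.8]
24.1333 1.4780224225080987 0.15214103410689556 24.998754858970642 [0.5751248  0.02131273 0.18715512] [ 3.2 -0.6 -1.6] [ 0.03 -0.33  0.03]
```

View pics/fin.png

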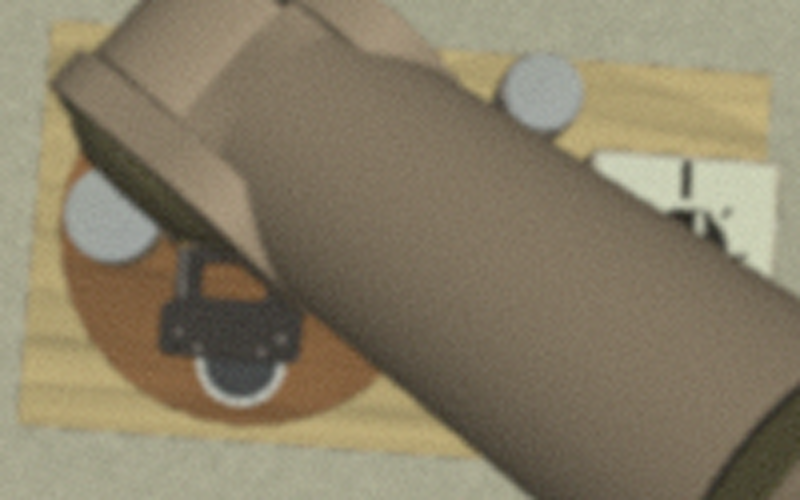

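The glass jar is at (112,215), opposite the outlet and within about 2 px of where it should be (around y 217). The cup at (240,370) is on the station's -x side, so the brush jar is square to the outlet. The fingers hold the handle with 25 N, so I'm handing in.

```bash
python3 -c "
from station import hand_in
print(hand_in())"
```

```text
the job is handed in; nothing more can be done
None
```

I handed the job in with the dial on its long mark, the brush jar square in front of the outlet and the gripper holding the turntable still; no verdict came back, and a wrong first turn ran the dial to its stop before I corrected it.

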